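Slide a marked plank out over the saw trestle and hold it for the cut

ROBOT

A 6-joint arm with a two-finger parallel gripper is mounted at the origin on the work surface. World frame = base frame: x ahead of the robot, y to its left, z up, the work surface at z = 0. Lengths are in m, angles in rad, forces in N, time in s.
With the tool pointing down it reaches from about 0.425 to 0.95 m from the base axis. Payload 14.7 kg.
Tool frame: the origin (TCP) lies on the centre line of the jaws, within the pads' length; the fingertips stand 11 mm ahead of it and the grasp point (between the pads) lies 8 mm behind it; y points along the fingers, z is the direction in which the jaws open and shut, and the axes are right-handed (so a half turn about y gives the same grasp; the last joint's range is limited). The gripper opens to 85 mm and grips with 20 to 120 N. Pads are 22 mm wide; open, the fingers measure 114 mm over their backs; the gripper's body (76 mm by 85 mm) begins 54 mm behind the grasp point. The pads swing forward as they close: fully open they stand 13 mm farther back than shut.
Start: joints at [-1.354, 0.48, 1.596, -0, 1.065, -0.047], TCP at [0.17, -0.628, 0.203] pointing down, gripper open.
Joint ranges: [-2.75, 2.75], [-0.82, 2.05], [0.23, 2.67], [-1.56, 4.7], [0.09, 2.69], [-2.92, 2.92]. Speed limits (rad/s): [1.89, 1.89, 2.39, 3.01, 3.01, 3.01].

INTERFACE

Orientations are given as a rotation vector (axis times angle).
In Python, from plant import read_state, get_image, get_calibration, job_done gives the robot as it stands. The module is installed in compiled form; this text tells all that it offers.
- The arm moves only by the shell command python3 -m crank 'ROWS' [OPENING] [FORCE]. ROWS is JSON, a list of rows, each an object of numbers: "tx", "ty", "tz": the shift along the tool's x, y, z in cm; "wx", "wy", "wz": the turn, a rotation vector about the tool's x, y, z in degrees. A call has 1 to 8 rows; each row is the pose to reach, as a shift and turn from the pose measured when the call began, along the tool's axes at that moment; what a row does not reach only later rows make up. A row lasts 1/8 s, in which the tool goes at most 62.5 mm and 10.7 degrees, less where a joint would pass 70% of its speed; a pose out of reach is approached as far as the arm can. A call with a gripper value outside its range is refused whole. OPENING is the opening, from 0 (shut) to 1 (fully open), set as the call begins (- or left out, the last holds). The fingers move at their own pace and stop on an object; FORCE is the grip in N (left out, the last holds). Time passes only in rows, so rows that repeat a pose let the fingers close. It gives the time, the measured TCP pose, the force and the opening at its end, in the units of the state.
- read_state(): the state, without advancing time (a new reading comes with each control period).
- get_image(name): name is "side" or "top" or "wrist"; returns the picture (384x512x3 uint8, red, green, blue); there is no depth.
- get_calibration(name): a dict with "intrinsics" (3x3 intrinsics, pixels), "rvec" (rotation vector, rad) and "tvec" (3), from world to camera coordinates, as OpenCV has them; the wrist camera has in their place "hand_eye" (4x4, takes a point from camera to tool coordinates, whose origin is the TCP and whose axes are the tool frame's). Camera axes: x right, y down, z forward; pixel columns grow to the right and rows downward; lengths in m; the calibration is good to about 2 mm. A picture is of the moment at which its call begins: read the wrist's pose just before it. get_calibration takes no time and is no camera call.
- job_done(): hands the job in, once; it reports no verdict.
The state is a dict: "time": time; "qpos": joint angles; "joint_vel": joint speeds; "effort": joint torques, N m; "tcp_pos": TCP position; "ee_rot": TCP orientation; "force": force on the tool from outside, world axes, zero at the start; "wrist_torque": the same for the moment, N m; "gripper_width": finger opening in m.
Only numpy, scipy, OpenCV 4.12 (cv2) and the standard library are available. Lean on these libraries where they do the work, as an engineer would, in place of code of your own. Each camera call takes 0.05 s, during which the arm holds its last target. There are 200 camera calls.

TASK

Lift the marked plank off its bearers and lay it along the blue saw trestle so that it rests there level by itself, hands off, with its long end pointing out over the red offcut bin and its red line still well back from the trestle's front edge (the edge towards the bin). Then slide it outwards along the trestle, keeping it resting on it, until the red line lies right over that front edge. The long end now outweighs the rest, so hold the plank level with the gripper, still resting squarely on the trestle, and finish while holding it there; never let it tip, and leave the other things on the bench where they are.

Things in the scene. Friction and masses are not known exactly. Their poses are not given: they have to be found in the camera images.
- plank: Loose light wooden plank, 340 mm long (its x), 48 mm wide (its y), 20 mm thick (its z), uniform, 0.2 to 0.33 kg. Origin: centre of its underside, which is also below its centre of mass. Its +x points to its long end (210 mm from the red line), -x to its short tail (130 mm from the line). It starts lying on the two bearers, underside 25 mm above the bench.
- plank_mark (a point): The red line, 5 mm wide, drawn across the plank on all four sides, 40 mm from the middle towards the tail. The point is the middle of the line on the plank's underside; axes as the plank's.
- plank_tail (a point): Centre of the plank's short-tail end face, 170 mm from the middle, at half thickness; axes as the plank's.
- trestle: Fixed bench-top saw trestle with a blue flat top on wooden legs: top 60 mm deep (along its x), 110 mm wide (its y), 100 mm above the bench; the blue beam is 30 mm thick, the legs stay under it. Origin: under its centre at bench level. Its +x points outwards, away from the robot, to the front edge and the offcut bin. The plank is to lie along this x, across the middle of the top.
- trestle_edge (a point): Middle of the trestle's upper front edge (30 mm ahead of its centre, 100 mm above the bench); axes as the trestle's. The red line is to lie over this edge; the tail then still overhangs the back edge by 70 mm, free to grip, and pressing it down hard (over about 4 N) levers the plank up off the front edge.
- bin: Fixed open red plastic offcut bin in front of the trestle, 200 mm long by 120 mm wide by 50 mm high; origin under its centre, 150 mm outwards of the trestle's centre.
- rack: Fixed pair of black bearers, each 20 mm (x) by 120 mm (y) by 25 mm high, 260 mm apart (x = -130 and +130 mm), joined by a flat strip 30 mm wide and 4 mm high. Origin under its centre. The plank starts on it, along its x; between the bearers its sides are free.
- tape: Bystander: loose yellow tape measure, 60 by 32 by 55 mm high; origin under its centre.
- screwdriver: Bystander: loose screwdriver with orange handle, 180 mm long, lying along its x; origin at its middle, on the bench.
- jar: Bystander: loose glass jar, 64 mm across, 85 mm high; origin under its centre.
- can: Bystander: loose steel can with green band, 72 mm across, 110 mm high; origin under its centre.
- mug: Bystander: loose blue mug, 76 mm across, 85 mm high, handle at its +y; origin under its centre.
- hammer: Bystander: loose hammer, 240 mm long, lying along its x; origin near its middle, on the bench.
Not all that is in view belongs to the job. Of the things shaped like the bin, the red one is meant.

How it is judged:
On the way, in this order (a step that is already met when the one before it is completed fails the run):
1. the plank rests level on the trestle by itself, let go, long end outwards, its red line at least 40 mm behind the front edge (contact force between plank and trestle above 0.8 N and contact force between plank and the fingers below 0.05 N and angle between plank's own z axis and vertical below 0.06 rad and x of plank_mark in the frame of trestle_edge below -0.04 m and x of plank_tail in the frame of plank_mark below 0 m and x of plank_tail in the frame of trestle_edge below -0.14 m and linear speed of plank below 0.02 m/s), for 0.2 s.
2. the plank is slid outwards by the gripper while it rests on the trestle: the red line passes between 33 and 8 mm behind the front edge (contact force between plank and trestle above 0.2 N and contact force between plank and the fingers above 0.1 N and x of plank_mark in the frame of trestle_edge between -0.033 and -0.008 m), for 0.05 s.
At the end, for the whole second after the job is handed in: The gripper still holds the plank; it rests level (within 0.05 rad) on the trestle, long end outwards, along the trestle's x within 0.15 rad and within 30 mm of its middle, the red line within 6 mm of the front edge, at rest, not touching the bin (x of plank_mark in the frame of trestle_edge between -0.006 and 0.006 m and y of plank_mark in the frame of trestle_edge between -0.03 and 0.03 m and z of plank_mark in the frame of trestle_edge between -0.004 and 0.004 m and x of plank_tail in the frame of trestle_edge below -0.1 m and angle between the x axis of plank and the x axis of trestle, either way round below 0.15 rad and angle between plank's own z axis and vertical below 0.05 rad and contact force between plank and the fingers above 0.2 N and contact force between plank and trestle above 0.2 N and contact force between plank and bin below 0.05 N and linear speed of plank below 0.02 m/s); the arm keeps its last pose, push and grip.
It fails at once if the plank tips (more than 0.35 rad) (angle between plank's own z axis and vertical above 0.35 rad).
It fails at once if a bystander is moved by more than 30 mm (distance of any of tape, screwdriver, jar, can, mug, hammer from where it was at the start of the episode above 0.03 m).
It also fails if it takes over 51 s, if anything falls off the work surface, if the arm or the gripper's body presses on something with over 40 N, if the wrist force passes 120 N, or if a joint passes its speed limit or range.

## Working session

There is one attempt and no reset: what is moved stays moved. The work goes in short steps, Python scripts to look and compute and a shell command to move; the robot and the scene stay as the last step left them, time stands still between calls to the robot, and variables do not carry over. Pictures are saved under pics/ and viewed, about 8 in all and at most 12, crops included, and the job is handed in when it is done.

```bash
mkdir -p pics
cat > h.py <<'E'
import numpy as np, cv2
from scipy.spatial.transform import Rotation as R
from plant import read_state, get_image, get_calibration, job_done
def cam(name,st=None):
    c=get_calibration(name);K=np.array(c['intrinsics'])
    if name=='wrist':
        H=np.array(c['hand_eye']);T=np.eye(4);T[:3,:3]=R.from_rotvec(st['ee_rot']).as_matrix();T[:3,3]=st['tcp_pos']
        M=T@H;return K,M[:3,:3],M[:3,3]
    Rm=R.from_rotvec(np.ravel(c['rvec'])).as_matrix();return K,Rm.T,-Rm.T@np.ravel(c['tvec'])
def ray(name,uv,z,st=None):
    K,Rw,o=cam(name,st);d=Rw@np.linalg.solve(K,[uv[0],uv[1],1]);return o+d*(z-o[2])/d[2]
def proj(name,P,st=None):
    K,Rw,o=cam(name,st);p=K@(Rw.T@(np.asarray(P,float)-o));return p[:2]/p[2]
def save(name,fn):
    st=read_state();im=get_image(name);cv2.imwrite('pics/'+fn,im[:,:,::-1]);return st,im
def totool(v,st): return R.from_rotvec(st['ee_rot']).inv().apply(v)*100
E
python3 - <<'E'
from h import *
st,_=save('top','t0.png');save('side','s0.png')
print(st); print(R.from_rotvec(st['ee_rot']).as_matrix().round(3)); print(cam('top'),cam('side'))
E
```

```text
{'time': 0.0, 'qpos': array([-1.35359933e+00,  4.80865033e-01,  1.59687034e+00,  4.50823554e-06,
        1.06508689e+00, -4.65916577e-02]), 'joint_vel': array([-0.00218186, -0.00024137, -0.00077386,  0.00156   ,  0.00047482,
        0.00040475]), 'effort': array([ 2.67707575e-03, -9.50638318e+01, -4.30187023e+01, -1.48447612e-04,
        1.17525720e-02,  2.19451090e-05]), 'tcp_pos': array([ 0.16941216, -0.62707415,  0.20235218]), 'ee_rot': array([-0.27613173,  2.08193478, -2.07936265]), 'force': array([ 0.24704202, -0.18501061,  0.68552217]), 'wrist_torque': array([ 0.0407263 , -0.04020426, -0.02840363]), 'gripper_width': 0.08546968592129219}
[[-0.965 -0.     0.261]
 [-0.261  0.001 -0.965]
 [-0.    -1.    -0.001]]
(array([[443.02527381,   0.        , 255.93118093],
       [  0.        , 443.02527381, 188.10896169],
       [  0.        ,   0.        ,   1.        ]]), array([[-0.00801622, -0.99591537,  0.08993511],
       [-0.99995454,  0.00844796,  0.00442102],
       [-0.00516273, -0.08989558, -0.99593781]]), array([0.43603048, 0.00351521, 1.52771898])) (array([[403.02755192,   0.        , 256.2221825 ],
       [  0.        , 403.02755192, 194.17017292],
       [  0.        ,   0.        ,   1.        ]]), array([[-0.87573768, -0.33889501,  0.34385126],
       [-0.48269254,  0.60050183, -0.63749939],
       [ 0.00956206, -0.72425667, -0.68946417]]), array([0.08488562, 0.92107012, 1.08534549]))
```

View pics/t0.png

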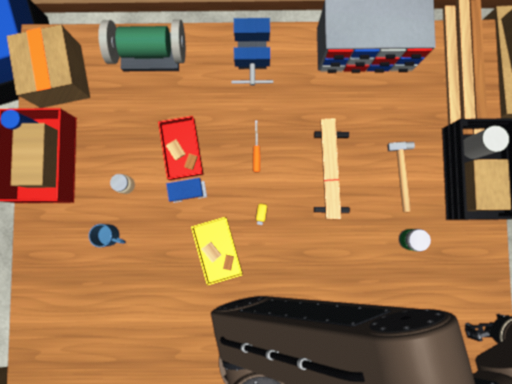

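View pics/s0.png

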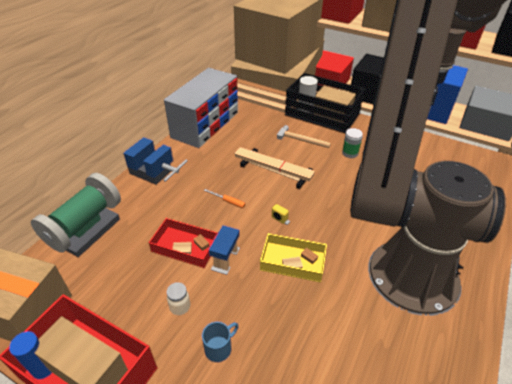

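The plank lies at about (331,168) in the top view, its red line near (331,181) and its long end away from the robot. The blue trestle is at about (186,190) and the red bin at (181,147). Next I segment these in the picture.

Run:
```python
from h import *
im=cv2.imread('pics/t0.png');hsv=cv2.cvtColor(im,cv2.COLOR_BGR2HSV)
def rect(mask,box,z,n):
    m=np.zeros_like(mask);x0,y0,x1,y1=box;m[y0:y1,x0:x1]=mask[y0:y1,x0:x1]
    nl,l,s,_=cv2.connectedComponentsWithStats(m.astype(np.uint8));k=1+np.argmax(s[1:,4]);ys,xs=np.where(l==k)
    P=np.array([ray('top',(u,v),z) for u,v in zip(xs,ys)])
    c,sz,a=cv2.minAreaRect((P[:,:2]*1000).astype(np.float32));b=cv2.boxPoints((c,sz,a))
    print(n,len(xs),'c',np.round(c,1),'size',np.round(sz,1),'ang',round(a,2),'mean',P.mean(0).round(4),'box',b.round(0).tolist())
h,s,v=[hsv[...,i].astype(int) for i in range(3)]
red=((h<8)|(h>172))&(s>150)&(v>90)
blue=(h>100)&(h<125)&(s>120)&(v>70)
print(hsv[150,325:340].tolist(),hsv[150,345:348].tolist(),hsv[178:186,331].tolist())
print(hsv[190,165:208].tolist())
wood=((h>12)&(h<28)&(v>185))
rect(wood|red,(314,105,350,230),.045,'plank'); rect(((h<8)|(h>172))&(s>110),(318,172,346,192),.045,'line')
rect(blue,(160,170,212,210),.1,'trestle');rect(red,(155,110,208,184),.05,'bin')
rect(v<70,(310,125,352,142),.025,'bearF');rect(v<70,(310,200,352,218),.025,'bearN')
c=im[100:220,150:350];cv2.imwrite('pics/c0.png',cv2.resize(c,None,fx=4,fy=4,interpolation=cv2.INTER_CUBIC))
```

```text
[[22, 87, 249], [22, 90, 248], [21, 93, 246], [21, 93, 246], [22, 88, 248], [23, 86, 249], [22, 89, 248], [21, 92, 247], [22, 90, 248], [22, 86, 249], [22, 92, 248], [19, 104, 241], [15, 133, 225], [14, 154, 205], [14, 160, 201]] [[14, 161, 200], [14, 161, 200], [14, 161, 200]] [[18, 102, 249], [10, 135, 249], [9, 143, 248], [16, 109, 248], [21, 90, 248], [22, 87, 248], [22, 87, 248], [22, 88, 247]]
[[14, 159, 192], [10, 116, 176], [132, 65, 146], [111, 164, 174], [108, 197, 177], [108, 194, 177], [109, 192, 178], [109, 193, 177], [109, 193, 176], [109, 192, 175], [109, 192, 175], [109, 193, 173], [109, 195, 173], [109, 194, 175], [109, 193, 176], [109, 193, 176], [108, 195, 173], [109, 194, 172], [109, 194, 172], [109, 191, 172], [109, 196, 172], [109, 193, 173], [109, 192, 174], [108, 193, 174], [109, 193, 174], [109, 195, 174], [109, 193, 174], [109, 191, 176], [109, 194, 175], [109, 192, 174], [109, 193, 174], [109, 192, 174], [109, 193, 172], [109, 192, 173], [109, 195, 174], [109, 196, 168], [109, 161, 144], [110, 62, 152], [108, 29, 196], [107, 20, 208], [4, 20, 189], [13, 105, 190], [14, 154, 197]]Traceback (most recent call last):
  File "<stdin>", line 15, in <module>
  File "<stdin>", line 6, in rect
  File "h.py", line 11, in ray
    K,Rw,o=cam(name,st);d=Rw@np.linalg.solve(K,[uv[0],uv[1],1]);return o+d*(z-o[2])/d[2]
           ~~~^^^^^^^^^
  File "h.py", line 5, in cam
    c=get_calibration(name);K=np.array(c['intrinsics'])
ValueError: time passes only in moves, steps and waits
```

```bash
python3 - <<'E'
s=open('h.py').read()
s=s.replace("def cam(","import json,os\ndef calib(n,C={}):\n    if n not in C:\n        f=f'cal_{n}.json'\n        if not os.path.exists(f): json.dump({k:np.asarray(v).tolist() for k,v in get_calibration(n).items()},open(f,'w'))\n        C[n]=json.load(open(f))\n    return C[n]\ndef cam(").replace("c=get_calibration(name);","c=calib(name);")
s+='''
def rect(im,mask,box,z,n,name='top',st=None,show=True):
    m=np.zeros(mask.shape,np.uint8);x0,y0,x1,y1=box;m[y0:y1,x0:x1]=mask[y0:y1,x0:x1]
    nl,l,s,_=cv2.connectedComponentsWithStats(m);k=1+np.argmax(s[1:,4]);ys,xs=np.where(l==k)
    P=np.array([ray(name,(u,v),z,st) for u,v in zip(xs,ys)])
    c,sz,a=cv2.minAreaRect((P[:,:2]*1000).astype(np.float32));b=cv2.boxPoints((c,sz,a))
    print(n,len(xs),'c',np.round(c,1),'size',np.round(sz,1),'ang',round(a,2),'mean',P.mean(0).round(4))
def hsvs(bgr): return [a.astype(int) for a in cv2.split(cv2.cvtColor(bgr,cv2.COLOR_BGR2HSV))]
'''
open('h.py','w').write(s)
E
python3 - <<'E'
from h import *
im=cv2.imread('pics/t0.png')
h,s,v=hsvs(im)
red=((h<8)|(h>172))&(s>150)&(v>90)
blue=(h>100)&(h<125)&(s>120)&(v>70)
wood=((h<30)&(v>232))
rect(im,wood,(314,105,350,230),.045,'plank'); rect(im,(h<14)&(s>115)&(v>232),(318,172,346,192),.045,'line')
rect(im,blue,(160,170,212,210),.1,'trestle');rect(im,red,(155,110,208,184),.05,'bin')
rect(im,v<70,(310,125,352,142),.025,'bearF');rect(im,v<70,(310,200,352,218),.025,'bearN')
c=im[100:220,150:350];cv2.imwrite('pics/c0.png',cv2.resize(c,None,fx=4,fy=4,interpolation=cv2.INTER_CUBIC))
get=calib('wrist');print(get)
E
```

```text
plank 1357 c [ 637.  -242.3] size [340.5  48.6] ang 1.85 mean [ 0.635  -0.2425  0.045 ]
line 30 c [ 596.7 -244.3] size [ 6.7 44.5] ang 4.3 mean [ 0.5966 -0.2444  0.045 ]
trestle 588 c [562.9 241.5] size [ 57.3 107.9] ang 9.04 mean [0.563  0.2419 0.1   ]
bin 1851 c [710.4 265.5] size [205.9 124.5] ang 9.17 mean [0.7137 0.2658 0.05  ]
bearF 55 c [ 754.3 -290.8] size [34.6 17.5] ang 89.48 mean [ 0.7535 -0.2886  0.025 ]
bearN 37 c [ 497.1 -203. ] size [33.9 10.2] ang 89.53 mean [ 0.4981 -0.2037  0.025 ]
{'intrinsics': [[298.48977808367835, 0.0, 256.8980945316248], [0.0, 298.48977808367835, 189.47903279363356], [0.0, 0.0, 1.0]], 'hand_eye': [[-0.0012088230265446735, 0.9468807205529203, 0.32158271065477084, -0.08323143773334456], [-0.00021661656490294716, -0.32158318600922187, 0.9468813059478042, -0.16908586208900386], [0.9999992459117916, 0.0010749517839202946, 0.0005938472092566876, -0.0007351559579789058], [0.0, 0.0, 0.0, 1.0]]}
```

View pics/c0.png

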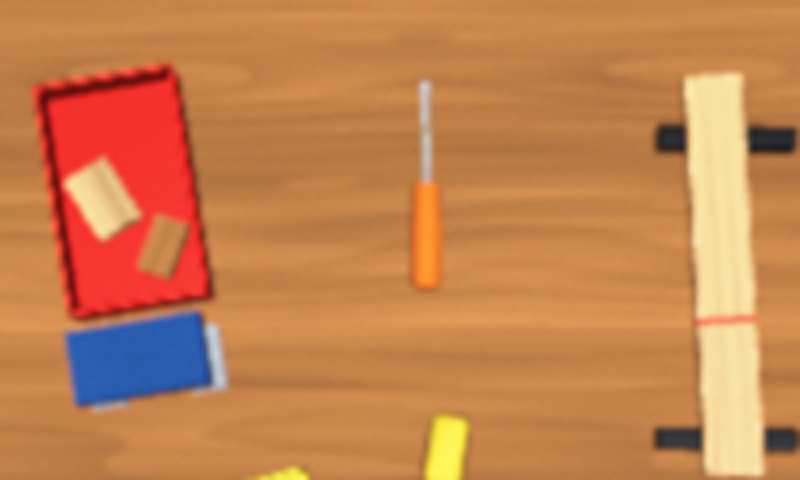

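The plank measures 340×49 mm with its centre at (0.637,-0.242) and yaw +1.85°. The trestle centre is (0.563,0.2415) with yaw +9.05°, and the bin lies 150 mm ahead of it along that same yaw, so the two agree. I will grip the plank at its x = -64 mm.

```bash
cat >> h.py <<'E'
def togo(pos,yaw):
    "shift (cm) and turn (deg) to a tool pointing down, tool x against direction yaw (deg)"
    st=read_state();r=R.from_rotvec(st['ee_rot']);a=np.radians(yaw);x=-np.array([np.cos(a),np.sin(a),0]);y=np.array([0,0,-1.])
    T=R.from_matrix(np.c_[x,y,np.cross(x,y)])
    print('t',st['time'],'tcp',st['tcp_pos'].round(4),'F',st['force'].round(2),'w',round(st['gripper_width'],4),'shift cm',(r.inv().apply(np.array(pos)-st['tcp_pos'])*100).round(2),'turn deg',np.degrees((r.inv()*T).as_rotvec()).round(2))
E
python3 -c "
from h import *
togo((.573,-.2444,.12),1.85)"
```

```text
t 0.1 tcp [ 0.1694 -0.6271  0.2024] F [-0.39 -0.27  0.66] w 0.0854 shift cm [-48.94   8.28 -26.42] turn deg [ 0.06 13.27  0.  ]
```

```bash
python3 -m crank '[{"tx":-6,"tz":-3.2,"wy":2},{"tx":-12,"tz":-6.4,"wy":4},{"tx":-18,"tz":-9.7,"wy":6},{"tx":-24,"tz":-13,"wy":8},{"tx":-30,"tz":-16.2,"wy":10},{"tx":-36,"tz":-19.5,"wy":12},{"tx":-42,"tz":-22.7,"wy":13.27},{"tx":-47,"tz":-25.4,"wy":13.27}]' 1 30; python3 -c "
from h import *
togo((.573,-.2444,.12),1.85)"
```

```text
t 0.1 tcp [ 0.1694 -0.6271  0.2024] F [-0.39 -0.27  0.66] w 0.0854 shift cm [-48.94   8.28 -26.42] turn deg [ 0.06 13.27  0.  ]$[0]: bad value
```

```bash
python3 -m crank '[{"tx":-5.4,"ty":0,"tz":-2.9,"wx":0,"wy":2,"wz":0},{"tx":-10.8,"ty":0,"tz":-5.8,"wx":0,"wy":4,"wz":0},{"tx":-16.2,"ty":0,"tz":-8.7,"wx":0,"wy":6,"wz":0},{"tx":-21.6,"ty":0,"tz":-11.6,"wx":0,"wy":8,"wz":0},{"tx":-27,"ty":0,"tz":-14.5,"wx":0,"wy":10,"wz":0},{"tx":-32.4,"ty":0,"tz":-17.4,"wx":0,"wy":12,"wz":0},{"tx":-37.8,"ty":0,"tz":-20.3,"wx":0,"wy":13.27,"wz":0},{"tx":-43.2,"ty":0,"tz":-23.3,"wx":0,"wy":13.27,"wz":0}]' 1 30; python3 -c "
from h import *
togo((.573,-.2444,.12),1.85)"
```

```text
time: 1.1
tcp_pos: [0.5269, -0.2879, 0.2026]
ee_rot: [-0.036, 2.207, -2.204]
force: [-0.1, 0.1, 0.4]
gripper_width: 0.0852
t 1.1 tcp [ 0.5269 -0.2879  0.2026] F [-0.07  0.11  0.38] w 0.0852 shift cm [-4.75  8.26 -4.19] turn deg [ 0.06 -0.03  0.02]
```

```bash
python3 -m crank '[{"tx":-3.2,"tz":-2.8},{"tx":-4.75,"ty":3,"tz":-4.19},{"tx":-4.75,"ty":7,"tz":-4.19},{"tx":-4.75,"ty":8.3,"tz":-4.19},{"tx":-4.75,"ty":8.3,"tz":-4.19}]'
python3 - <<'E'
from h import *
togo((.573,-.2444,.030),1.85)
st,im=save('wrist','w0.png')
E
```

```text
t 1.1 tcp [ 0.5269 -0.2879  0.2026] F [-0.07  0.11  0.38] w 0.0852 shift cm [-4.75 17.26 -4.18] turn deg [ 0.06 -0.03  0.02]$[0]: bad value
```

View pics/w0.png

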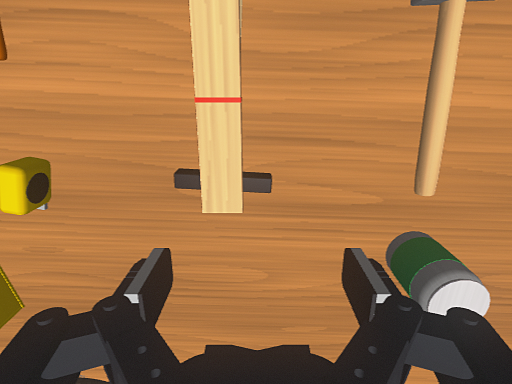

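The wrist view shows the red line at about (218,100) and the tail end at about (222,212), with the gripper still short of the plank. Every row needs all six keys.

```bash
python3 -m crank '[{"tx":-3.2,"ty":0,"tz":-2.8,"wx":0,"wy":0,"wz":0},{"tx":-4.75,"ty":3,"tz":-4.19,"wx":0,"wy":0,"wz":0},{"tx":-4.75,"ty":7,"tz":-4.19,"wx":0,"wy":0,"wz":0},{"tx":-4.75,"ty":8.3,"tz":-4.19,"wx":0,"wy":0,"wz":0},{"tx":-4.75,"ty":8.3,"tz":-4.19,"wx":0,"wy":0,"wz":0}]'
python3 - <<'E'
from h import *
st={'ee_rot':[-0.036, 2.207, -2.204],'tcp_pos':[0.5269, -0.2879, 0.2026]}
for uv in [(218,100),(222,212)]: print(ray('wrist',uv,.045,st).round(4))
togo((.573,-.2444,.030),1.85)
E
```

```text
time: 1.78
tcp_pos: [0.5772, -0.2393, 0.1194]
ee_rot: [-0.037, 2.208, -2.2]
force: [0.0, -0.1, 1.3]
gripper_width: 0.0859
[ 0.5968 -0.244   0.045 ]
[ 0.4695 -0.2476  0.045 ]
t 1.775 tcp [ 0.5772 -0.2393  0.1194] F [ 0.03 -0.12  1.29] w 0.0859 shift cm [0.44 8.94 0.52] turn deg [ 0.19  0.09 -0.03]
```

```bash
python3 -m crank '[{"tx":0.44,"ty":2,"tz":0.52,"wx":0,"wy":0,"wz":0},{"tx":0.44,"ty":5,"tz":0.52,"wx":0,"wy":0,"wz":0},{"tx":0.44,"ty":7.5,"tz":0.52,"wx":0,"wy":0,"wz":0},{"tx":0.44,"ty":8.9,"tz":0.52,"wx":0,"wy":0,"wz":0},{"tx":0.44,"ty":8.9,"tz":0.52,"wx":0,"wy":0,"wz":0},{"tx":0.44,"ty":8.9,"tz":0.52,"wx":0,"wy":0,"wz":0}]'
python3 - <<'E'
from h import *
togo((.573,-.2444,.030),1.85)
E
```

```text
time: 2.52
tcp_pos: [0.5738, -0.2449, 0.0316]
ee_rot: [-0.035, 2.206, -2.201]
force: [0.1, 0.2, 0.2]
gripper_width: 0.0853
t 2.525 tcp [ 0.5738 -0.2449  0.0316] F [0.09 0.19 0.22] w 0.0853 shift cm [ 0.07  0.16 -0.05] turn deg [ 0.15  0.08 -0.11]
```

Close on the plank and lift it.

```bash
python3 -m crank '[{"tx":0,"ty":0.1,"tz":0,"wx":0,"wy":0,"wz":0},{"tx":0,"ty":0.1,"tz":0,"wx":0,"wy":0,"wz":0},{"tx":0,"ty":0.1,"tz":0,"wx":0,"wy":0,"wz":0},{"tx":0,"ty":0.1,"tz":0,"wx":0,"wy":0,"wz":0},{"tx":0,"ty":0.1,"tz":0,"wx":0,"wy":0,"wz":0},{"tx":0,"ty":0.1,"tz":0,"wx":0,"wy":0,"wz":0},{"tx":0,"ty":0.1,"tz":0,"wx":0,"wy":0,"wz":0},{"tx":0,"ty":0.1,"tz":0,"wx":0,"wy":0,"wz":0}]' 0.3 100; python3 -m crank '[{"tx":0,"ty":-0.5,"tz":0,"wx":0,"wy":0,"wz":0},{"tx":0,"ty":-1.5,"tz":0,"wx":0,"wy":0,"wz":0},{"tx":0,"ty":-4,"tz":0,"wx":0,"wy":0,"wz":0},{"tx":0,"ty":-8,"tz":0,"wx":0,"wy":0,"wz":0},{"tx":0,"ty":-12,"tz":0,"wx":0,"wy":0,"wz":0},{"tx":0,"ty":-15,"tz":0,"wx":0,"wy":0,"wz":0},{"tx":0,"ty":-16,"tz":0,"wx":0,"wy":0,"wz":0},{"tx":0,"ty":-16,"tz":0,"wx":0,"wy":0,"wz":0}]'
python3 - <<'E'
from h import *
togo((.4935,.231,.2),9.05)
st,im=save('wrist','w1.png');save('side','s1.png');print(st['wrist_torque'])
E
```

```text
time: 3.52
tcp_pos: [0.5737, -0.2449, 0.0306]
ee_rot: [-0.035, 2.207, -2.201]
force: [-0.4, 0.9, -0.3]
gripper_width: 0.0257
time: 4.53
tcp_pos: [0.5736, -0.2453, 0.1911]
ee_rot: [-0.034, 2.205, -2.201]
force: [-1.0, -0.0, -0.3]
gripper_width: 0.0258
t 4.525 tcp [ 0.5736 -0.2453  0.1911] F [-0.96 -0.04 -0.28] w 0.0258 shift cm [  6.4   -0.8  -47.88] turn deg [ 0.11 -7.12 -0.17]
[-0.01555591  0.00768564  0.02014948]
```

View pics/w1.png

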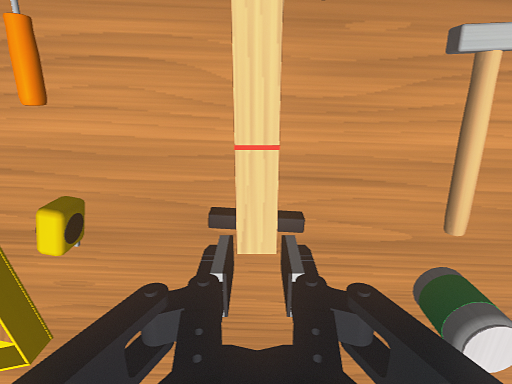

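View pics/s1.png

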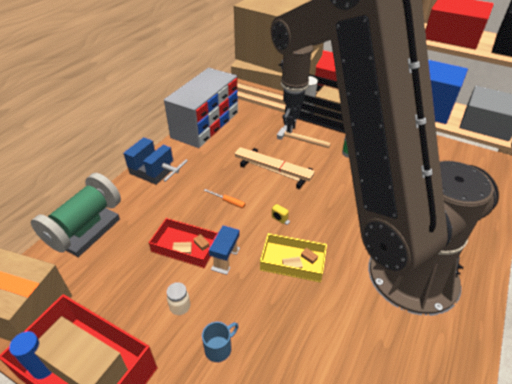

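The fingers closed to 25.7 mm and the plank is still on the rack, so the grasp missed. I'm checking where the TCP projects in each camera.

Run:
```python
from h import *
st=read_state();p=st['tcp_pos'];T=R.from_rotvec(st['ee_rot'])
for n in ('wrist','side','top'):
    print(n,'tcp',proj(n,p,st).round(),'tips',[proj(n,p+T.apply([0,.011,z]),st).round().tolist() for z in(-.013,.013)],'tcp-150',proj(n,p-[0,0,.15],st).round())
print('line via wrist',ray('wrist',(257,148),.045,st),'tail',ray('wrist',(256,254),.045,st))
print('side line',ray('side',(283,163),.045),'corners expected tail mid',proj('side',(.467,-.2475,.045)))
im=cv2.imread('pics/s1.png');cv2.imwrite('pics/c1.png',cv2.resize(im[70:200,200:370],None,fx=4,fy=4))
save('top','t1.png');a=cv2.imread('pics/t1.png');h,s,v=hsvs(a);rect(a,(h<30)&(v>232),(314,105,350,230),.045,'plank')
cv2.imwrite('pics/t1c.png',cv2.resize(a[90:384,200:500],None,fx=2,fy=2))
```

```text
wrist tcp [258. 229.] tips [[238.0, 221.0], [277.0, 221.0]] tcp-150 [258. 168.]
side tcp [290. 137.] tips [[288.0, 141.0], [291.0, 138.0]] tcp-150 [287. 167.]
top tcp [340. 182.] tips [[335.0, 183.0], [343.0, 182.0]] tcp-150 [332. 187.]
line via wrist [ 0.59603914 -0.24325218  0.045     ] tail [ 0.46807306 -0.24653175  0.045     ]
side line [ 0.59760868 -0.25605314  0.045     ] corners expected tail mid [311.72839461 174.50782914]
plank 747 c [ 711.9 -240.1] size [192.7  49.6] ang 1.91 mean [ 0.7186 -0.2382  0.045 ]
```

View pics/t1c.png

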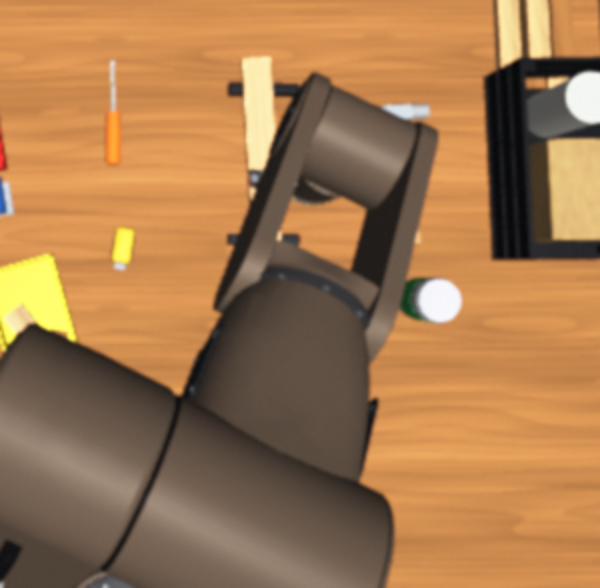

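Run:
```python
from h import *
C=calib('wrist');K=np.array(C['intrinsics']);H=np.linalg.inv(np.array(C['hand_eye']))
def pt(p): q=K@(H@[*p,1])[:3];return (q[:2]/q[2]).round(0).tolist()
for w in (.0129,.0427):
  for y in (-.04,-.03,-.02,-.01,0,.011): print(w,y,[pt((x,y,s*w)) for x in(-.011,.011) for s in (-1,1)])
im=cv2.imread('pics/w1.png')[200:384,150:360];im0=cv2.imread('pics/w0.png')[200:384,80:420]
cv2.imwrite('pics/wc.png',np.vstack([np.pad(cv2.resize(im,None,fx=2,fy=2),((0,0),(0,260),(0,0))),cv2.resize(im0,(680,230))[:230]]))
```

```text
0.0129 -0.04 [[232.0, 245.0], [285.0, 245.0], [233.0, 283.0], [283.0, 283.0]]
0.0129 -0.03 [[233.0, 235.0], [283.0, 235.0], [234.0, 271.0], [282.0, 271.0]]
0.0129 -0.02 [[235.0, 227.0], [281.0, 227.0], [235.0, 261.0], [280.0, 261.0]]
0.0129 -0.01 [[236.0, 219.0], [280.0, 219.0], [237.0, 252.0], [279.0, 252.0]]
0.0129 0 [[237.0, 212.0], [279.0, 212.0], [238.0, 244.0], [278.0, 244.0]]
0.0129 0.011 [[238.0, 206.0], [278.0, 206.0], [239.0, 236.0], [277.0, 236.0]]
0.0427 -0.04 [[171.0, 245.0], [346.0, 245.0], [174.0, 283.0], [342.0, 283.0]]
0.0427 -0.03 [[176.0, 235.0], [340.0, 235.0], [179.0, 271.0], [337.0, 272.0]]
0.0427 -0.02 [[180.0, 227.0], [336.0, 227.0], [184.0, 261.0], [332.0, 261.0]]
0.0427 -0.01 [[185.0, 219.0], [331.0, 219.0], [187.0, 252.0], [328.0, 252.0]]
0.0427 0 [[188.0, 212.0], [327.0, 212.0], [191.0, 244.0], [325.0, 244.0]]
0.0427 0.011 [[192.0, 206.0], [324.0, 206.0], [194.0, 236.0], [321.0, 236.0]]
```

View pics/wc.png

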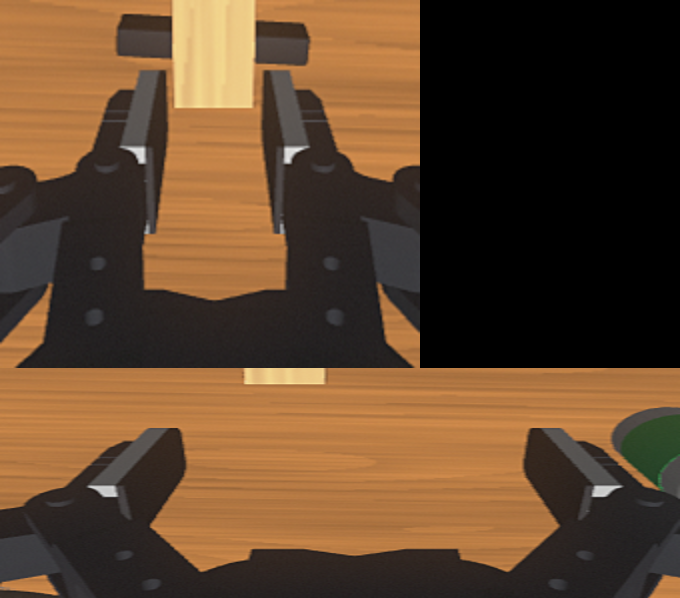

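All three cameras agree on the TCP, but the visible fingertips are about 41 mm behind it when open and 30 mm behind at 26 mm opening, not 11 mm ahead as stated. So my first grasp closed just above the plank. I will go by the measured fingertips: tips at z≈0.017 means TCP z≈-0.018. Reopening and descending carefully.

```bash
python3 -m crank '[{"tx":0,"ty":0,"tz":-0.1,"wx":0,"wy":0,"wz":0},{"tx":0,"ty":2,"tz":-0.1,"wx":0,"wy":0,"wz":0},{"tx":0,"ty":5,"tz":-0.1,"wx":0,"wy":0,"wz":0},{"tx":0,"ty":9,"tz":-0.1,"wx":0,"wy":0,"wz":0},{"tx":0,"ty":13,"tz":-0.1,"wx":0,"wy":0,"wz":0},{"tx":0,"ty":15.5,"tz":-0.1,"wx":0,"wy":0,"wz":0},{"tx":0,"ty":16.1,"tz":-0.1,"wx":0,"wy":0,"wz":0},{"tx":0,"ty":16.1,"tz":-0.1,"wx":0,"wy":0,"wz":0}]' 1 30;python3 -m crank '[{"tx":0,"ty":1,"tz":0,"wx":0,"wy":0,"wz":0},{"tx":0,"ty":2,"tz":0,"wx":0,"wy":0,"wz":0},{"tx":0,"ty":3,"tz":0,"wx":0,"wy":0,"wz":0},{"tx":0,"ty":3,"tz":0,"wx":0,"wy":0,"wz":0}]'
python3 - <<'E'
from h import *
togo((.573,-.2444,-.018),1.85)
st,im=save('wrist','w2.png')
E
```

```text
time: 5.68
tcp_pos: [0.5727, -0.2434, 0.0283]
ee_rot: [-0.037, 2.209, -2.2]
force: [-0.3, 0.5, -0.0]
gripper_width: 0.0853
time: 6.18
tcp_pos: [0.5721, -0.2429, -0.0026]
ee_rot: [-0.039, 2.21, -2.2]
force: [0.3, 0.2, 0.4]
gripper_width: 0.0857
t 6.175 tcp [ 0.5721 -0.2429 -0.0026] F [0.27 0.17 0.37] w 0.0857 shift cm [-0.09  1.54  0.16] turn deg [0.26 0.08 0.09]
```

View pics/w2.png

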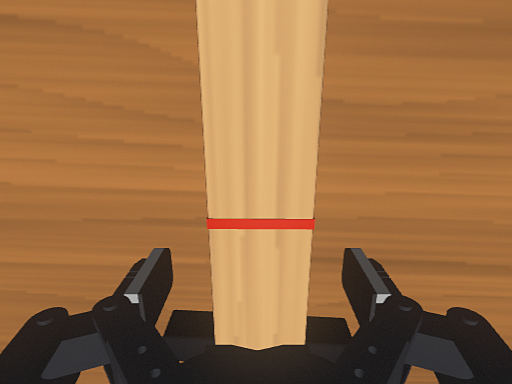

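The plank lies between the open fingers: the line is at (261,224), the finger centre at column 257, and the tips are beside the plank. Now going deeper and closing.

```bash
python3 -m crank '[{"tx":-0.1,"ty":0.6,"tz":0.14,"wx":0,"wy":0,"wz":0},{"tx":-0.1,"ty":1.2,"tz":0.14,"wx":0,"wy":0,"wz":0},{"tx":-0.1,"ty":1.5,"tz":0.14,"wx":0,"wy":0,"wz":0},{"tx":-0.1,"ty":1.5,"tz":0.14,"wx":0,"wy":0,"wz":0}]'; python3 -m crank '[{"tx":0,"ty":0,"tz":0,"wx":0,"wy":0,"wz":0},{"tx":0,"ty":0,"tz":0,"wx":0,"wy":0,"wz":0},{"tx":0,"ty":0,"tz":0,"wx":0,"wy":0,"wz":0},{"tx":0,"ty":0,"tz":0,"wx":0,"wy":0,"wz":0},{"tx":0,"ty":0,"tz":0,"wx":0,"wy":0,"wz":0},{"tx":0,"ty":0,"tz":0,"wx":0,"wy":0,"wz":0}]' 0.3 100;  python3 -m crank '[{"tx":0,"ty":-0.5,"tz":0,"wx":0,"wy":0,"wz":0},{"tx":0,"ty":-1,"tz":0,"wx":0,"wy":0,"wz":0},{"tx":0,"ty":-1.5,"tz":0,"wx":0,"wy":0,"wz":0},{"tx":0,"ty":-1.5,"tz":0,"wx":0,"wy":0,"wz":0}]'
python3 - <<'E'
from h import *
togo((.573,-.2444,-.018),1.85)
print(read_state()['wrist_torque'])
E
```

```text
time: 6.72
tcp_pos: [0.5733, -0.2443, -0.0174]
ee_rot: [-0.039, 2.21, -2.2]
force: [0.5, 0.2, -0.2]
gripper_width: 0.0853
time: 7.48
tcp_pos: [0.5734, -0.2444, -0.0169]
ee_rot: [-0.038, 2.21, -2.2]
force: [-1.4, 1.0, 7.0]
gripper_width: 0.0468
time: 7.98
tcp_pos: [0.5737, -0.2446, -0.0014]
ee_rot: [-0.038, 2.209, -2.2]
force: [0.7, 0.3, -1.6]
gripper_width: 0.0465
t 7.975 tcp [ 0.5737 -0.2446 -0.0014] F [ 0.74  0.26 -1.58] w 0.0465 shift cm [ 0.07  1.66 -0.02] turn deg [0.22 0.08 0.02]
[0.01171874 0.13298249 0.04739539]
```

Held at 46.5 mm, and the load has come onto the wrist. Lifting clear and checking.

```bash
python3 -m crank '[{"tx":0,"ty":-2,"tz":0,"wx":0,"wy":0,"wz":0},{"tx":0,"ty":-5,"tz":0,"wx":0,"wy":0,"wz":0},{"tx":0,"ty":-9,"tz":0,"wx":0,"wy":0,"wz":0},{"tx":0,"ty":-13,"tz":0,"wx":0,"wy":0,"wz":0},{"tx":0,"ty":-15,"tz":0,"wx":0,"wy":0,"wz":0},{"tx":0,"ty":-15,"tz":0,"wx":0,"wy":0,"wz":0},{"tx":0,"ty":-15,"tz":0,"wx":0,"wy":0,"wz":0}]'
python3 - <<'E'
from h import *
togo((.573,-.2444,-.018),1.85)
print(read_state()['wrist_torque'])
a=save('wrist','w3.png')[1];b=save('side','s3.png')[1]
cv2.imwrite('pics/p3.png',np.vstack([np.hstack([a[::1],cv2.resize(b[60:230,170:350],(288,272))[:,:] if 0 else np.pad(cv2.resize(b[60:230,170:350],(288,272)),((0,112),(0,0),(0,0)))])])[:,:,::-1])
E
```

```text
time: 8.85
tcp_pos: [0.5732, -0.2449, 0.1482]
ee_rot: [-0.038, 2.21, -2.2]
force: [0.3, 0.3, -2.2]
gripper_width: 0.0467
t 8.85 tcp [ 0.5732 -0.2449  0.1482] F [ 0.27  0.26 -2.2 ] w 0.0467 shift cm [1.000e-02 1.662e+01 2.000e-02] turn deg [0.24 0.08 0.06]
[0.04219994 0.13934196 0.00200562]
```

View pics/p3.png

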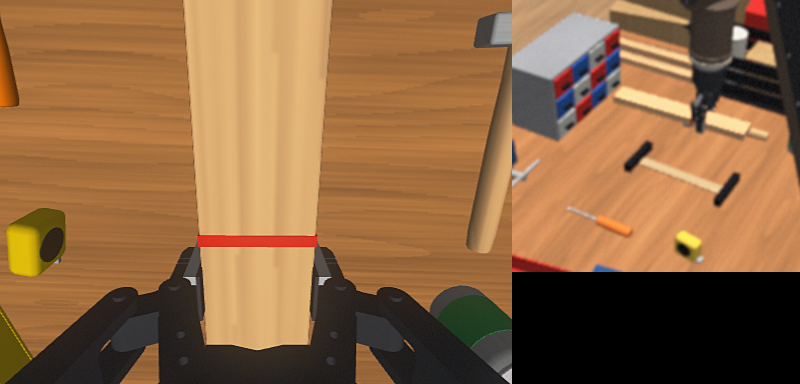

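The plank is up and nearly level, with the line at (257,241). I'll quantify the pitch by fitting its edges and compute the transit.

```bash
cat >> h.py <<'E'
def fitplank(fn,rows):
    "pose of the plank's top face in the tool frame from its side edges and red line in a wrist picture"
    from scipy.optimize import least_squares
    a=cv2.imread('pics/'+fn);h,s,v=hsvs(a);C=calib('wrist');K=np.array(C['intrinsics']);H=np.linalg.inv(np.array(C['hand_eye']))
    wood=((s<125)&(v>150)&(h>10)&(h<30))
    def edge(r):
        c=257;L=c
        w=wood[r];x=c
        while x>0 and w[x-3:x+1].any(): x-=1
        y=c
        while y<511 and w[y:y+4].any(): y+=1
        return x+.5,y-.5
    E=[(r,*edge(r)) for r in rows];red=((h<6)|(h>174))&(s>150);rr=np.where(red[:,252:264].mean(1)>.5)[0];rr=rr[(rr>5)];vr=rr.mean()
    def top(p,x,z):  # p: x0,y0,z0 of line on top, pitch, yaw
        d=R.from_euler('zy',[p[3],p[4]]).apply([x,0,z]);q=K@(H@[p[0]+d[0],p[1]+d[1],p[2]+d[2],1])[:3];return q[:2]/q[2]
    def res(p):
        o=[top(p,0,0)[1]-vr]
        for r,l,rt in E:
            for z,u in((-.024,l),(.024,rt)):
                A,B=top(p,-.2 if 0 else -.06,z),top(p,-.0,z);o.append(A[0]+(B[0]-A[0])*(r-A[1])/(B[1]-A[1])-u)
        return np.array(o)
    f=least_squares(res,[-.0245,-.062,0,0,0]);print('line row',vr,'line in tool mm',(f.x[:3]*1000).round(1),'pitch',f.x[3].round(4),'yaw',f.x[4].round(4),'rms px',np.sqrt((f.fun**2).mean()).round(2),E[0],E[-1])
E
python3 - <<'E'
from h import *
fitplank('w3.png',range(10,225,8))
togo((.5042,.2321,.148),9.05)
E
```

```text
line row 241.0 line in tool mm [ -9.9 -34.3   2.5] pitch 0.0645 yaw -0.0469 rms px 16.96 (10, 184.5, 330.5) (218, 207.5, 281.5)
t 8.95 tcp [ 0.5731 -0.2448  0.1476] F [-0.31 -0.43 -2.81] w 0.0468 shift cm [  5.28   0.19 -47.9 ] turn deg [ 0.27 -7.12  0.1 ]
```

```bash
sed -i "s/f=least_squares(res,\[-.0245,-.062,0,0,0\])/f=least_squares(res,[-.0245,-.062,0,0,0],loss='cauchy',f_scale=1)/; s/'rms px',np.sqrt((f.fun\*\*2).mean())/'med px',np.median(abs(f.fun))/" h.py
python3 -m crank '[{"tx":0.6,"ty":0,"tz":-4,"wx":0,"wy":-1,"wz":0},{"tx":1.2,"ty":0,"tz":-9,"wx":0,"wy":-2,"wz":0},{"tx":1.8,"ty":0,"tz":-14.5,"wx":0,"wy":-3,"wz":0},{"tx":2.4,"ty":0,"tz":-20,"wx":0,"wy":-4,"wz":0},{"tx":3,"ty":0,"tz":-25.5,"wx":0,"wy":-5,"wz":0},{"tx":3.6,"ty":0,"tz":-31,"wx":0,"wy":-6,"wz":0},{"tx":4.2,"ty":0,"tz":-36,"wx":0,"wy":-7,"wz":0},{"tx":4.8,"ty":0,"tz":-40,"wx":0,"wy":-7.1,"wz":0}]'
python3 - <<'E'
from h import *
fitplank('w3.png',range(10,225,8))
togo((.5042,.2321,.148),9.05)
E
```

```text
time: 9.95
tcp_pos: [0.5106, 0.1551, 0.1487]
ee_rot: [-0.174, 2.145, -2.135]
force: [0.9, -0.7, -1.9]
gripper_width: 0.047
line row 241.0 line in tool mm [-21.7 -56.   -0.7] pitch 0.0119 yaw 0.0012 med px 0.72 (10, 184.5, 330.5) (218, 207.5, 281.5)
t 9.95 tcp [0.5106 0.1551 0.1487] F [ 0.95 -0.68 -1.91] w 0.047 shift cm [-0.58  0.11 -7.7 ] turn deg [0.28 0.04 0.16]
```

```bash
python3 -m crank '[{"tx":-0.3,"ty":0,"tz":-3.5,"wx":0.1,"wy":0,"wz":0},{"tx":-0.58,"ty":0.1,"tz":-7,"wx":0.2,"wy":0,"wz":0.1},{"tx":-0.58,"ty":1,"tz":-7.7,"wx":0.28,"wy":0,"wz":0.16},{"tx":-0.58,"ty":3,"tz":-7.7,"wx":0.28,"wy":0,"wz":0.16},{"tx":-0.58,"ty":5,"tz":-7.7,"wx":0.28,"wy":0,"wz":0.16},{"tx":-0.58,"ty":6.6,"tz":-7.7,"wx":0.28,"wy":0,"wz":0.16},{"tx":-0.58,"ty":6.6,"tz":-7.7,"wx":0.28,"wy":0,"wz":0.16},{"tx":-0.58,"ty":6.6,"tz":-7.7,"wx":0.28,"wy":0,"wz":0.16}]'
python3 - <<'E'
from h import *
togo((.5042,.2321,.058),9.05)
a=save('wrist','w4.png')[1];b=save('side','s4.png')[1]
cv2.imwrite('pics/p4.png',np.hstack([a,np.pad(cv2.resize(b[190:320,120:270],(288,250)),((0,134),(0,0),(0,0)))])[:,:,::-1])
fitplank('w4.png',range(10,225,8))
E
```

```text
time: 10.95
tcp_pos: [0.5042, 0.2323, 0.0833]
ee_rot: [-0.17, 2.139, -2.139]
force: [0.4, -0.2, -1.5]
gripper_width: 0.0466
t 10.95 tcp [0.5042 0.2323 0.0833] F [ 0.42 -0.2  -1.5 ] w 0.0466 shift cm [0.   2.53 0.02] turn deg [ 0.    0.02 -0.01]
line row 241.0 line in tool mm [-22.4 -57.3  -0.7] pitch 0.0024 yaw 0.0014 med px 0.55 (10, 184.5, 330.5) (218, 198.5, 315.5)
```

View pics/p4.png

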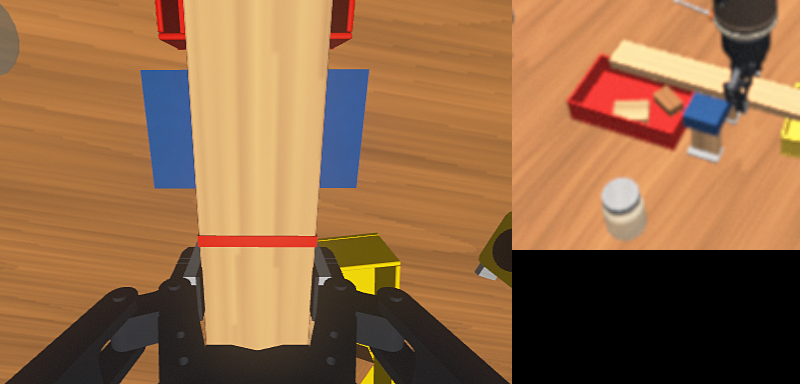

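The plank is centred over the trestle: the blue top spans rows 69–188 at mid-column 256, and the line is at row 241. Checking the edge from this view and lowering in steps.

```bash
python3 - <<'E'
from h import *
st=dict(ee_rot=[-0.17, 2.139, -2.139],tcp_pos=[0.5042,0.2323,0.0833])
for uv in [(255,69),(256.5,188),(141,69),(369,69)]: print(ray('wrist',uv,.1,st).round(4))
print('expected edge .5926 .2462')
E
python3 -m crank '[{"tx":0,"ty":0.8,"tz":0,"wx":0,"wy":0,"wz":0},{"tx":0,"ty":1.5,"tz":0,"wx":0,"wy":0,"wz":0},{"tx":0,"ty":1.8,"tz":0,"wx":0,"wy":0,"wz":0},{"tx":0,"ty":1.8,"tz":0,"wx":0,"wy":0,"wz":0}]'
python3 -m crank '[{"tx":0,"ty":0.1,"tz":0,"wx":0,"wy":0,"wz":0},{"tx":0,"ty":0.2,"tz":0,"wx":0,"wy":0,"wz":0},{"tx":0,"ty":0.2,"tz":0,"wx":0,"wy":0,"wz":0}]'
python3 -m crank '[{"tx":0,"ty":0.1,"tz":0,"wx":0,"wy":0,"wz":0},{"tx":0,"ty":0.2,"tz":0,"wx":0,"wy":0,"wz":0},{"tx":0,"ty":0.2,"tz":0,"wx":0,"wy":0,"wz":0}]'
```

```text
[0.5946 0.2484 0.1   ]
[0.536  0.2382 0.1   ]
[0.586  0.3017 0.1   ]
[0.6032 0.195  0.1   ]
expected edge .5926 .2462
time: 11.55
tcp_pos: [0.5042, 0.2324, 0.0654]
ee_rot: [-0.17, 2.139, -2.139]
force: [0.2, -0.6, -2.8]
gripper_width: 0.0464
time: 11.92
tcp_pos: [0.5043, 0.2325, 0.0634]
ee_rot: [-0.169, 2.139, -2.138]
force: [0.2, -0.2, -1.7]
gripper_width: 0.047
time: 12.3
tcp_pos: [0.5042, 0.2324, 0.0613]
ee_rot: [-0.17, 2.139, -2.139]
force: [-0.3, -0.3, -2.2]
gripper_width: 0.0462
```

```bash
for i in 1 2; do python3 -m crank '[{"tx":0,"ty":0.08,"tz":0,"wx":0,"wy":0,"wz":0},{"tx":0,"ty":0.15,"tz":0,"wx":0,"wy":0,"wz":0},{"tx":0,"ty":0.15,"tz":0,"wx":0,"wy":0,"wz":0}]'; done; python3 -c "
from h import *
print(read_state()['wrist_torque'])"
```

```text
time: 12.68
tcp_pos: [0.5042, 0.2324, 0.0597]
ee_rot: [-0.17, 2.139, -2.139]
force: [0.2, 1.1, -2.2]
gripper_width: 0.0467
time: 13.05
tcp_pos: [0.5042, 0.2324, 0.0582]
ee_rot: [-0.17, 2.139, -2.139]
force: [-0.7, 0.3, -0.7]
gripper_width: 0.0468
[-0.03497434  0.15687279 -0.0528828 ]
```

Force is noisy but contact may be beginning; two smaller steps further.

```bash
for i in 1 2; do python3 -m crank '[{"tx":0,"ty":0.1,"tz":0,"wx":0,"wy":0,"wz":0},{"tx":0,"ty":0.1,"tz":0,"wx":0,"wy":0,"wz":0},{"tx":0,"ty":0.1,"tz":0,"wx":0,"wy":0,"wz":0}]'; python3 -c "
from h import *
print(read_state()['wrist_torque'])"; done
```

```text
time: 13.42
tcp_pos: [0.5041, 0.2324, 0.0578]
ee_rot: [-0.17, 2.139, -2.139]
force: [-4.7, -2.8, 11.8]
gripper_width: 0.047
[-0.07610152  0.44367698 -0.0248404 ]
time: 13.8
tcp_pos: [0.5041, 0.2324, 0.0576]
ee_rot: [-0.169, 2.139, -2.138]
force: [-6.0, -2.6, 17.5]
gripper_width: 0.0469
[-0.13354249  0.55266979  0.04921972]
```

Contact is firm at TCP z≈0.058, as predicted. Relaxing the push and releasing.

```bash
python3 -m crank '[{"tx":0,"ty":-0.06,"tz":0,"wx":0,"wy":0,"wz":0},{"tx":0,"ty":-0.06,"tz":0,"wx":0,"wy":0,"wz":0},{"tx":0,"ty":-0.06,"tz":0,"wx":0,"wy":0,"wz":0}]'
python3 -m crank '[{"tx":0,"ty":0,"tz":0,"wx":0,"wy":0,"wz":0},{"tx":0,"ty":0,"tz":0,"wx":0,"wy":0,"wz":0},{"tx":0,"ty":0,"tz":0,"wx":0,"wy":0,"wz":0},{"tx":0,"ty":0,"tz":0,"wx":0,"wy":0,"wz":0},{"tx":0,"ty":0,"tz":0,"wx":0,"wy":0,"wz":0},{"tx":0,"ty":0,"tz":0,"wx":0,"wy":0,"wz":0},{"tx":0,"ty":0,"tz":0,"wx":0,"wy":0,"wz":0},{"tx":0,"ty":0,"tz":0,"wx":0,"wy":0,"wz":0}]' 1 30
python3 - <<'E'
from h import *
togo((.5042,.2324,.058),9.05)
a=save('wrist','w5.png')[1];b=save('side','s5.png')[1]
cv2.imwrite('pics/p5.png',np.hstack([a,np.pad(cv2.resize(b[190:320,120:270],(288,250)),((0,134),(0,0),(0,0)))])[:,:,::-1])
fitplank('w5.png',range(10,225,8))
E
```

```text
time: 14.18
tcp_pos: [0.5041, 0.2324, 0.0582]
ee_rot: [-0.169, 2.139, -2.138]
force: [-0.1, -1.0, 1.0]
gripper_width: 0.047
time: 15.18
tcp_pos: [0.5041, 0.2324, 0.0582]
ee_rot: [-0.169, 2.139, -2.138]
force: [-0.3, 0.4, -1.3]
gripper_width: 0.0858
t 15.175 tcp [0.5041 0.2324 0.0582] F [-0.34  0.4  -1.3 ] w 0.0858 shift cm [-0.01  0.02  0.  ] turn deg [ 0.01  0.04 -0.05]
line row 241.0 line in tool mm [-22.7 -57.8  -0.8] pitch -0.001 yaw 0.0032 med px 0.5 (10, 184.5, 330.5) (218, 197.5, 315.5)
```

View pics/p5.png

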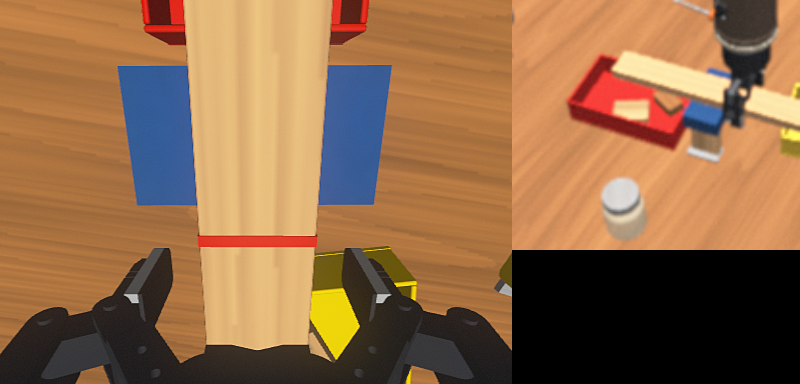

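I have now viewed 12 pictures, so the rest is numbers only. The plank rests level with the fingers fully open: the line row is unchanged and the fitted pitch is -0.001. Next I compute the line-to-edge distance and move back to the tail for the second grip.

```bash
cat >> h.py <<'E'
def gap(fn,st):
    "line to front edge along the trestle, from one wrist picture"
    a=cv2.imread('pics/'+fn);h,s,v=hsvs(a)
    red=((h<6)|(h>174))&(s>150)&(v>150);blue=(h>100)&(h<125)&(s>110)&(v>70)
    rr=[];e=[]
    for c in range(235,281,3):
        r=np.where(red[:,c])[0]
        r=r[r>60]
        if len(r): rr.append(np.median(r))
    b=blue.copy();b[:, 180:335]=0;n,l,S,ce=cv2.connectedComponentsWithStats(b.astype(np.uint8))
    k=[i for i in range(1,n) if S[i,4]>300]
    f=[(x,np.where(l[:,x]==i)[0].min()) for i in k for x in range(S[i,0]+4,S[i,0]+S[i,2]-4)]
    B=[(x,np.where(l[:,x]==i)[0].max()+1) for i in k for x in range(S[i,0]+4,S[i,0]+S[i,2]-4)]
    d=np.array([np.cos(np.radians(9.05)),np.sin(np.radians(9.05)),0])
    L=ray('wrist',(257.5,np.median(rr)+.5),.12,st)
    F=np.median([ray('wrist',(x+.5,y),.1,st)@d for x,y in f])
    print('line',L.round(4),'row',np.median(rr),'front edge row',np.median([y for _,y in f]),'comps',S[k].tolist(),'gap mm',round((L@d-F)*1000,1),'top-view gap',round((L@d-np.array([.5926,.2462,.1])@d)*1000,1))
E
python3 - <<'E'
from h import *
st=read_state();gap('w5.png',st);print(st['force'])
a=cv2.imread('pics/t0.png')
E
python3 -m crank '[{"tx":1,"ty":0,"tz":0,"wx":0,"wy":0,"wz":0},{"tx":2.5,"ty":0,"tz":0,"wx":0,"wy":0,"wz":0},{"tx":4.5,"ty":0,"tz":0,"wx":0,"wy":0,"wz":0},{"tx":6.3,"ty":0,"tz":0,"wx":0,"wy":0,"wz":0},{"tx":7.1,"ty":0,"tz":0,"wx":0,"wy":0,"wz":0},{"tx":7.1,"ty":0,"tz":0,"wx":0,"wy":0,"wz":0},{"tx":7.1,"ty":0,"tz":0,"wx":0,"wy":0,"wz":0}]'
python3 - <<'E'
from h import *
togo((.5042,.2324,.058),9.05)
st,_=save('wrist','w6.png');gap('w6.png',st);fitplank('w6.png',range(100,200,5))
E
```

```text
line [0.5284 0.2366 0.12  ] row 241.0 front edge row 66.0 comps [[335, 65, 57, 140, 6611], [118, 66, 62, 139, 7272]] gap mm -66.8 top-view gap -64.9
[-0.04935135  0.04366687  0.82107469]
time: 16.15
tcp_pos: [0.4347, 0.2214, 0.0582]
ee_rot: [-0.168, 2.139, -2.138]
force: [-1.0, 0.2, 0.7]
gripper_width: 0.0853
t 16.15 tcp [0.4347 0.2214 0.0582] F [-1.    0.23  0.69] w 0.0853 shift cm [-7.04  0.03  0.01] turn deg [ 0.02  0.04 -0.09]
line [0.5249 0.2364 0.12  ] row 61.0 front edge row 0.0 comps [[109, 0, 71, 38, 2577], [335, 0, 66, 37, 2348]] gap mm -22.6 top-view gap -68.4
line row 53.0 line in tool mm [-103.9   33.6   -1.5] pitch 0.1956 yaw -0.0112 med px 11.41 (100, 249.5, 294.5) (195, 252.5, 287.5)
```

```bash
sed -i 's/r=r\[r>60\]/r=r[r>lo]/; s/def gap(fn,st)/def gap(fn,st,lo=60)/' h.py
python3 -m crank '[{"tx":0,"ty":0,"tz":0,"wx":0,"wy":0,"wz":0},{"tx":0,"ty":0,"tz":0,"wx":0,"wy":0,"wz":0},{"tx":0,"ty":0,"tz":0,"wx":0,"wy":0,"wz":0},{"tx":0,"ty":0,"tz":0,"wx":0,"wy":0,"wz":0},{"tx":0,"ty":0,"tz":0,"wx":0,"wy":0,"wz":0},{"tx":0,"ty":0,"tz":0,"wx":0,"wy":0,"wz":0},{"tx":0,"ty":0,"tz":0,"wx":0,"wy":0,"wz":0}]' 0.3 40
python3 - <<'E'
from h import *
gap('w6.png',read_state(),30)
st,_=save('wrist','w7.png');gap('w7.png',st,30);fitplank('w7.png',range(70,200,5));togo((.5042,.2324,.058),9.05);print(st['wrist_torque'])
a=cv2.imread('pics/w7.png');h,s,v=hsvs(a)
for r in (70,120,170): print(r,[(x,h[r,x],s[r,x],v[r,x]) for x in list(range(185,225,5))+[257]])
E
```

```text
time: 17.08
tcp_pos: [0.4349, 0.2214, 0.0582]
ee_rot: [-0.168, 2.139, -2.137]
force: [2.3, -0.8, 0.2]
gripper_width: 0.0474
line [0.5275 0.2367 0.12  ] row 53.0 front edge row 0.0 comps [[109, 0, 71, 38, 2577], [335, 0, 66, 37, 2348]] gap mm -20.2 top-view gap -65.7
line [0.5274 0.2367 0.12  ] row 53.5 front edge row 0.0 comps [[109, 0, 71, 38, 2580], [335, 0, 66, 37, 2347]] gap mm -20.3 top-view gap -65.9
line row 53.5 line in tool mm [-94.4 -57.8  -0.4] pitch 0.0286 yaw 0.0065 med px 1.16 (70, 242.5, 279.5) (195, 196.5, 315.5)
t 17.125 tcp [0.4349 0.2214 0.0582] F [ 2.5  -0.56  0.5 ] w 0.0477 shift cm [-7.02  0.03  0.01] turn deg [ 0.03  0.03 -0.11]
[ 0.03945135 -0.35278098 -0.06431381]
70 [(185, np.int64(14), np.int64(161), np.int64(162)), (190, np.int64(16), np.int64(124), np.int64(212)), (195, np.int64(16), np.int64(125), np.int64(213)), (200, np.int64(17), np.int64(126), np.int64(218)), (205, np.int64(17), np.int64(122), np.int64(221)), (210, np.int64(16), np.int64(124), np.int64(218)), (215, np.int64(16), np.int64(124), np.int64(214)), (220, np.int64(17), np.int64(123), np.int
[... 288 characters left out ...]
, np.int64(122), np.int64(221)), (210, np.int64(17), np.int64(123), np.int64(220)), (215, np.int64(17), np.int64(124), np.int64(216)), (220, np.int64(17), np.int64(123), np.int64(217)), (257, np.int64(17), np.int64(120), np.int64(224))]
170 [(185, np.int64(14), np.int64(158), np.int64(155)), (190, np.int64(14), np.int64(158), np.int64(153)), (195, np.int64(16), np.int64(124), np.int64(173)), (200, np.int64(17), np.int64(125), np.int64(214)), (205, np.int64(17), np.int64(123), np.int64(220)), (210, np.int64(17), np.int64(122), np.int64(221)), (215, np.int64(17), np.int64(123), np.int64(218)), (220, np.int64(17), np.int64(124), np.int64(214)), (257, np.int64(17), np.int64(122), np.int64(223))]
```

Gripped gently, with the gap to the edge about -66 mm. Sliding outward 5.6 cm with a slight downward bias.

```bash
sed -i 's/(s<125)/(s<140)/' h.py
python3 -m crank '[{"tx":-0.4,"ty":0.03,"tz":0,"wx":0,"wy":0,"wz":0},{"tx":-1.1,"ty":0.03,"tz":0,"wx":0,"wy":0,"wz":0},{"tx":-2,"ty":0.03,"tz":0,"wx":0,"wy":0,"wz":0},{"tx":-3,"ty":0.03,"tz":0,"wx":0,"wy":0,"wz":0},{"tx":-4,"ty":0.03,"tz":0,"wx":0,"wy":0,"wz":0},{"tx":-4.9,"ty":0.03,"tz":0,"wx":0,"wy":0,"wz":0},{"tx":-5.6,"ty":0.03,"tz":0,"wx":0,"wy":0,"wz":0},{"tx":-5.6,"ty":0.03,"tz":0,"wx":0,"wy":0,"wz":0}]' 0.3 60
python3 - <<'E'
from h import *
st,_=save('wrist','w8.png');gap('w8.png',st,30);fitplank('w7.png',range(70,200,5));fitplank('w8.png',range(70,200,5));togo((.5042,.2324,.058),9.05);print(st['wrist_torque'])
E
```

```text
time: 18.12
tcp_pos: [0.4899, 0.2301, 0.0581]
ee_rot: [-0.169, 2.139, -2.138]
force: [-4.6, -2.6, 9.8]
gripper_width: 0.0472
line [0.5823 0.2454 0.12  ] row 54.0 front edge row 25.0 comps [[112, 25, 68, 151, 8574], [335, 25, 62, 150, 7835]] gap mm -12.2 top-view gap -10.3
line row 53.5 line in tool mm [-94.3 -58.8  -0.6] pitch -0.0018 yaw 0.0017 med px 0.31 (70, 187.5, 327.5) (195, 195.5, 317.5)
line row 54.0 line in tool mm [-94.2 -58.6  -0.6] pitch -0.009 yaw 0.0016 med px 0.25 (70, 187.5, 327.5) (195, 195.5, 318.5)
t 18.175 tcp [0.4899 0.2301 0.0581] F [-3.97 -1.79 10.06] w 0.0472 shift cm [-1.45  0.01 -0.  ] turn deg [ 0.01  0.03 -0.05]
[-0.24557355  0.34717502 -0.08002455]
```

```bash
python3 -m crank '[{"tx":0,"ty":-0.04,"tz":0,"wx":0,"wy":0,"wz":0},{"tx":-0.4,"ty":-0.04,"tz":0,"wx":0,"wy":0,"wz":0},{"tx":-0.8,"ty":-0.04,"tz":0,"wx":0,"wy":0,"wz":0},{"tx":-1.15,"ty":-0.04,"tz":0,"wx":0,"wy":0,"wz":0},{"tx":-1.15,"ty":-0.04,"tz":0,"wx":0,"wy":0,"wz":0},{"tx":-1.15,"ty":-0.04,"tz":0,"wx":0,"wy":0,"wz":0}]'
python3 - <<'E'
from h import *
st,_=save('wrist','w9.png');gap('w9.png',st,30);fitplank('w9.png',range(75,200,5));togo((.5042,.2324,.058),9.05);print(st['wrist_torque'])
for r in (25,175,176): print('w8',r,ray('wrist',(150,r),.1,dict(ee_rot=[-.169,2.139,-2.138],tcp_pos=[.4899,.2301,.0581])).round(4))
h,s,v=hsvs(cv2.imread('pics/w9.png'))
print('red col255', [(r,h[r,255],s[r,255]) for r in range(46,62)]);print('blue col150',[(r,h[r,150],s[r,150]) for r in range(40,68)])
E
```

```text
time: 18.92
tcp_pos: [0.5017, 0.232, 0.0585]
ee_rot: [-0.168, 2.139, -2.138]
force: [1.2, -0.3, -0.4]
gripper_width: 0.0471
line [0.5942 0.2473 0.12  ] row 53.5 front edge row 59.0 comps [[117, 59, 63, 141, 7424], [335, 58, 57, 141, 6711]] gap mm -0.2 top-view gap 1.8
line row 53.5 line in tool mm [-94.4 -57.9  -0.6] pitch -0.005 yaw 0.0006 med px 0.32 (75, 188.5, 326.5) (195, 196.5, 317.5)
t 18.975 tcp [0.5016 0.232  0.0586] F [ 0.76 -0.1   0.16] w 0.0475 shift cm [-0.26  0.06  0.  ] turn deg [ 0.02  0.03 -0.08]
[-0.01868472 -0.05076583  0.01752817]
w8 25 [0.5879 0.2876 0.1   ]
w8 175 [0.5284 0.2849 0.1   ]
w8 176 [0.528  0.2848 0.1   ]
red col255 [(46, np.int64(1), np.int64(222)), (47, np.int64(2), np.int64(205)), (48, np.int64(2), np.int64(201)), (49, np.int64(2), np.int64(201)), (50, np.int64(2), np.int64(202)), (51, np.int64(2), np.int64(201)), (52, np.int64(3), np.int64(204)), (53, np.int64(2), np.int64(199)), (54, np.int64(2), np.int64(199)), (55, np.int64(3), np.int64(200)), (56, np.int64(3), np.int64(202)), (57, np.int64(2), np.int64(197)), (58, np.int64(3), np.int64(201)), 
[... 403 characters left out ...]
int64(14), np.int64(160)), (49, np.int64(14), np.int64(162)), (50, np.int64(14), np.int64(161)), (51, np.int64(14), np.int64(162)), (52, np.int64(14), np.int64(160)), (53, np.int64(14), np.int64(160)), (54, np.int64(14), np.int64(159)), (55, np.int64(14), np.int64(162)), (56, np.int64(14), np.int64(163)), (57, np.int64(14), np.int64(165)), (58, np.int64(14), np.int64(180)), (59, np.int64(109), np.int64(124)), (60, np.int64(107), np.int64(188)), (61, np.int64(107), np.int64(171)), (62, np.int64(107), np.int64(165)), (63, np.int64(108), np.int64(169)), (64, np.int64(108), np.int64(168)), (65, np.int64(108), np.int64(169)), (66, np.int64(108), np.int64(167)), (67, np.int64(108), np.int64(169))]
```

The line is at the edge: gap -0.2 mm from the wrist view, +1.8 mm using the top-view edge. I average the force to make sure the plank rests on the trestle.

```bash
cat > avg.py <<'E'
from h import *
F=[];T=[]
for i in range(16): get_image('top');s=read_state();F.append(s['force']);T.append(s['wrist_torque'])
print('F',np.mean(F,0).round(2),np.std(F,0).round(2),'T',np.mean(T,0).round(3),s['tcp_pos'].round(4),s['time'])
E
python3 avg.py; python3 -m crank '[{"tx":0,"ty":0.02,"tz":0,"wx":0,"wy":0,"wz":0},{"tx":0,"ty":0.02,"tz":0,"wx":0,"wy":0,"wz":0},{"tx":0,"ty":0.02,"tz":0,"wx":0,"wy":0,"wz":0}]'; python3 avg.py
```

```text
F [1.39 0.46 0.11] [0.42 0.45 0.42] T [ 0.059 -0.136  0.016] [0.5013 0.232  0.0585] 19.775
time: 20.15
tcp_pos: [0.5013, 0.2319, 0.0584]
ee_rot: [-0.169, 2.139, -2.138]
force: [0.9, -0.0, 2.0]
gripper_width: 0.0473
F [0.42 0.07 2.72] [0.64 0.31 0.68] T [ 0.097 -0.077 -0.009] [0.5013 0.2319 0.0584] 20.95
```

```bash
python3 -m crank '[{"tx":0,"ty":-0.007,"tz":0,"wx":0,"wy":0,"wz":0},{"tx":0,"ty":-0.007,"tz":0,"wx":0,"wy":0,"wz":0},{"tx":0,"ty":-0.007,"tz":0,"wx":0,"wy":0,"wz":0}]'; python3 avg.py
python3 - <<'E'
from h import *
st,_=save('wrist','w10.png');gap('w10.png',st,30);fitplank('w10.png',range(75,200,5))
print(st['time'],st['gripper_width'],job_done())
E
```

```text
time: 21.32
tcp_pos: [0.5013, 0.232, 0.0584]
ee_rot: [-0.169, 2.139, -2.138]
force: [0.4, -0.4, 0.9]
gripper_width: 0.0472
F [1.   0.29 1.07] [0.47 0.54 0.61] T [ 0.086 -0.129  0.004] [0.5013 0.232  0.0584] 22.125
line [0.5939 0.2473 0.12  ] row 53.5 front edge row 58.0 comps [[335, 57, 57, 142, 6764], [117, 58, 63, 141, 7472]] gap mm -0.5 top-view gap 1.5
line row 53.5 line in tool mm [-94.4 -57.9  -0.6] pitch -0.0055 yaw 0.0005 med px 0.32 (75, 188.5, 326.5) (195, 196.5, 317.5)
the job is handed in; nothing more can be done
22.125 0.04724548251757912 None
```

The job is handed in at 22.1 s of the 51 s allowed; no verdict is reported.

I lifted the plank and laid it along the trestle with its red line about 66 mm behind the front edge. It stayed level with the fingers fully open. I then regripped it at the tail, slid it outwards until the line was over the edge, and finished holding it there.

**Last checks:**
- **Line over edge:** -0.5 mm by the wrist camera and +1.5 mm against the edge from the top view. They disagree by 2 mm, but both are within the 6 mm allowed.
- **Attitude:** pitch about -0.006 rad, and aligned with the trestle to within about 0.001 rad of the gripper.
- **Hold:** fingers at 47 mm on the plank, 60 N grip set. The tool pressed down with about 1 N on average, so I estimate the trestle carries about 3 N.

**What went wrong:**
- **Fingertips:** the first grasp closed just above the plank. The visible fingertips sit 30 to 41 mm behind the reported TCP, not 11 mm ahead as stated. I corrected by the measured tips and the second grasp held.
- **Pressing:** midway through the slide I briefly pressed about 10 N on the tail, above the 4 N guideline. The plank tilted only about 0.01 rad, and I backed off before the end.
- **Bystanders:** I took no final picture of them. Nothing in the path or the forces suggested contact.

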